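Spin the spray turntable and brake it on its index plate

TASK

Check that the spray turntable runs freely and leave it indexed: with a fingertip against the upright peg on its wheel, flick the wheel counter-clockwise (seen from above), letting go at least an eighth of a turn before the peg reaches the index plate, and let it run untouched past the plate at least once. Then, the next time or any later time round and within the last quarter turn before the plate, brake it with a fingertip pressed lightly on the flat top of the wheel (not on the peg), so that it comes to rest once and for all with the peg in front of the index plate; it must not stop anywhere else or be turned back. The program finishes while that fingertip still holds the wheel there; grasp nothing and leave everything else on the bench where it stands.

Things in the scene. Friction and masses are not known exactly. Their poses are not given: they have to be found in the camera images.
- turntable: Fixed pedestal of the spray turntable, placed and turned differently each time. Origin on the bench on the wheel's axis; its +x axis points to the index plate: a bare aluminium angle 56 mm wide just outside the wheel's rim, 132 to 163 mm from the axis, its top 56 mm above the bench.
- wheel (a joint): Wheel angle, rad, growing counter-clockwise seen from above and never wrapped; peg at the plate at 0, 6.283, 12.566 .. It starts at rest at 0.6 to 3.6; let go before 5.5, then do not touch until 10.99. Peg direction from the axis = turntable yaw + angle. Free bearing: speed decays with a time constant of 8 to 17 s (a flick of 2 rad/s or more is ample); a few newtons on its top stop it at once.
- wheel_top (a point): Point on the axis in the plane of the wheel's flat top, 57 mm above the bench. The wheel is a white laminated disc 240 mm across, 15 mm thick, about 1 kg, on a sprung spindle: it sinks 1 mm for each 2.5 N pressed on it, 8 mm at most. A pale wood block with a turned knob in its middle stands 44 mm above this point, within 36 mm of the axis; the rest of the top is flat out to 120 mm but for the peg.
- peg (a point): The upright dark steel peg on the wheel, 22 mm across and 35 mm tall; the only peg. This point is the centre of its foot, on the wheel's top, 100 mm from the wheel's axis. It turns with the wheel and serves both for flicking and as the index mark.
- index (a point): Fixed point at the height of the wheel's top, 100 mm from the axis towards the index plate: where the peg's foot stands when exactly in front of the middle of the plate. To be right the peg must rest within 25 mm of this point.
- filler_tub: Bystander: filler tub, 72 mm across, 75 mm tall, standing about 200 mm from the turntable's axis. Origin under its centre.
- disc_box: Bystander: cardboard box 85 x 65 x 70 mm, about 210 mm from the axis. Origin under its centre.
- sanding_block: Bystander: black rubber sanding block 100 x 55 x 32 mm, about 200 mm from the axis. Origin under its centre.
- spare_knob: Bystander: loose turned wooden knob, 44 mm across, 46 mm tall, about 190 mm from the axis. Origin under its centre.
- mixing_cup: Bystander: white mixing cup, 70 mm across, 80 mm tall, about 200 mm from the axis. Origin under its centre.
- scraper: Bystander: scraper 170 mm long lying on the bench, about 220 mm from the axis. Origin under its middle.

How it is judged:
By the outcome, as a careful person would: the job done as asked, in the order asked, and still so for the second after the job is handed in, while the arm keeps its last pose, push and grip.
It also fails if it takes over 58 s, if anything falls off the work surface, if the arm or the gripper's body presses on something with over 40 N, if the wrist force passes 120 N, or if a joint passes its speed limit or range.

ROBOT

A 6-joint arm with a two-finger parallel gripper is mounted at the origin on the work surface. World frame = base frame: x ahead of the robot, y to its left, z up, the work surface at z = 0. Lengths are in m, angles in degrees, forces in N, time in s.
With the tool pointing down it reaches from about 0.4 to 0.825 m from the base axis. Payload 7 kg.
Tool frame: the origin (TCP) lies midway between the tips of the shut fingers; the grasp point (between the pads) lies r.pinch_z behind it (r.pinch_z is the distance from the TCP to the grasp point, in m); z points along the fingers, y is the line along which they close (so a half turn about z gives the same grasp; the last joint's range is limited). The gripper opens to 88 mm and grips with 3 to 60 N. Pads are 19 mm wide; open, the fingers measure 130 mm over their backs; the gripper's body (78 mm by 193 mm) begins 47 mm behind the grasp point.
Start: joints at [87.095, 20.546, 0.682, 0, -70.136, -16.507], TCP at [0.224, 0.637, 0.227] pointing down, gripper open.
Joint ranges: [-176.03, 176.03], [-82.01, 121.73], [-58.28, 71.71], [-173.87, 95.51], [-174.79, -0.11], [-173.66, 173.66]. Speed limits (degrees/s): [136.94, 136.94, 172.46, 180, 180, 180].

INTERFACE

Orientations are given as [roll, pitch, yaw] about the fixed x, y, z axes, in that order (R = Rz(yaw) Ry(pitch) Rx(roll)).
In Python, from plant import r, optics, job gives the robot as it stands.
- The arm moves only by the shell command python3 -m crank 'ROWS' [FORCE]. ROWS is JSON, a list of rows, each an object with "xyz": the shift along the tool's x, y, z in units of 30 mm (1.0 is 30 mm), a list of three; "delta_rot": the turn, a rotation vector about the tool's x, y, z in degrees, a list of three; "claw": the closure, from 0 (fully open) to 1 (shut). A call has 1 to 20 rows; each row is the pose to reach, as a shift and turn from the pose commanded when the call began, along the tool's axes at that moment; what a row does not reach only later rows make up. A row lasts 1/8 s, in which the tool goes at most 62.5 mm and 10.7 degrees, less where a joint would pass 70% of its speed; a pose out of reach is approached as far as the arm can. A call with a gripper value outside its range is refused whole. The fingers move at their own pace and stop on an object; FORCE is the grip in N (left out, the last holds). Time passes only in rows, so rows that repeat a pose let the fingers close. It gives the time, the measured TCP pose, the force, the opening and the grip force at its end, in the units of the state.
- r.get_state(): the state, without advancing time (a new reading comes with each control period).
- optics.capture(name): name is "side" or "top" or "wrist"; returns a dict with "img" (400x640x3 uint8, blue, green, red), "fovy" (degrees; the focal length in pixels is half the picture's height over the tangent of half this angle, whatever the lens; pixels are square), "cx", "cy" (the principal point, pixels), "eye" and "rotation" of the camera in the world; the wrist camera has in their place "hand_eye" (4x4, takes a point from camera to tool coordinates, whose origin is the TCP and whose axes are the flange's). Camera axes: x right, y up, looking along -z (the intrinsics and any distortion apply to the point x, -y, -z); pixel columns grow to the right and rows downward; lengths in m; the calibration is good to about 2 mm. A picture is of the moment at which its call begins: read the wrist's pose just before it. There is no depth.
- job.close_job(): hands the job in; it is judged then, once.
The state is a dict: "time_s": time; "joints": joint angles; "qd": joint speeds; "joint_torque": joint torques, N m; "tcp_pos": TCP position; "eef_rot": TCP orientation; "contact_force": force on the tool from outside, world axes, zero at the start; "moment": the same for the moment, N m; "gripper_width": finger opening in m; "gripper_force": force on a finger pad.
Only numpy, scipy, OpenCV 4.12 (cv2) and the standard library are available. Lean on these libraries where they do the work, as an engineer would, in place of code of your own. Each camera call takes 0.05 s, during which the arm holds its last target. There are 200 camera calls.

## Working session

There is one attempt and no reset: what is moved stays moved. The work goes in short steps, Python scripts to look and compute and a shell command to move; the robot and the scene stay as the last step left them, time stands still between calls to the robot, and variables do not carry over. Pictures are saved under pics/ and viewed, at most 10 in all, crops included, and the job is handed in when it is done.

```bash
ls; mkdir -p pics; python3 - <<'E'
from plant import r,optics,job
import cv2,numpy as np
s=r.get_state();print({k:np.round(v,3).tolist() for k,v in s.items()}, r.pinch_z)
for n in("top","side"):
    c=optics.capture(n);cv2.imwrite(f"pics/{n}0.png",c["img"]);print(n,{k:(np.round(v,4).tolist()) for k,v in c.items() if k!="img"})
E
```

```text
pics
{'time_s': 0.0, 'joints': [87.096, 20.593, 0.634, -0.019, -70.134, -16.508], 'qd': [-0.012, 0.066, 0.034, -0.006, -0.036, -0.001], 'joint_torque': [-0.001, -58.271, 29.306, 6.997, 0.007, -0.0], 'tcp_pos': [0.224, 0.636, 0.226], 'eef_rot': [179.907, -0.009, -19.418], 'contact_force': [0.178, -0.282, -0.517], 'moment': [-0.058, 0.023, -0.03], 'gripper_force': 0.0, 'gripper_width': 0.088} 0.0188
top {'fovy': 42.2162, 'cx': 320.4878, 'cy': 198.5652, 'eye': [0.404, 0.0293, 1.0738], 'rotation': [9.8918, -0.1792, -90.2034]}
side {'fovy': 53.5663, 'cx': 317.3479, 'cy': 198.1792, 'eye': [0.3277, 0.6206, 0.6003], 'rotation': [49.9159, 0.2443, -158.0626]}
```

View pics/top0.png

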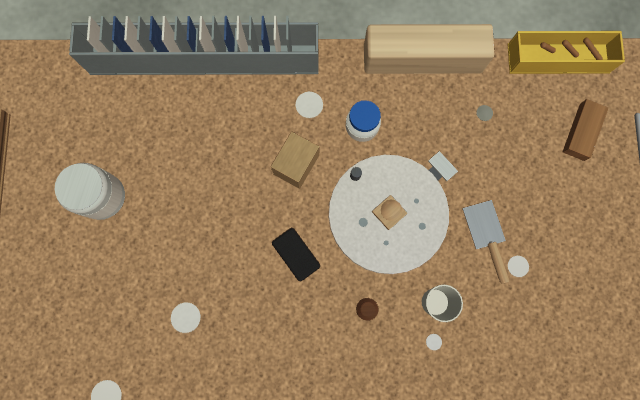

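View pics/side0.png

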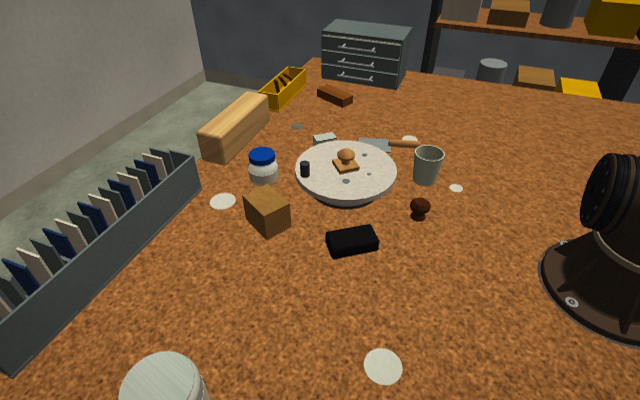

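The top view shows the wheel centre near (389,213), the peg foot near (354,178), the index plate near (443,166), and the scraper, cup, knob, block, box and tub around the wheel. The side view shows the wheel at (346,170) and the peg at (305,169).

```bash
cat > h.py <<'E'
import numpy as np,cv2
from scipy.spatial.transform import Rotation as R
from plant import r,optics,job
def ray(c,uv,T=None):
    f=200/np.tan(np.radians(c["fovy"]/2))
    d=np.array([(uv[0]-c["cx"])/f,-(uv[1]-c["cy"])/f,-1.])
    return np.array(c["eye"]),R.from_euler("xyz",c["rotation"],degrees=True).apply(d)
def onz(c,uv,z):
    e,d=ray(c,uv);return e+d*(z-e[2])/d[2]
def tri(a,b):
    (e,d),(f,g)=a,b
    t=np.linalg.lstsq(np.c_[d,-g],f-e,rcond=None)[0]
    p,q=e+d*t[0],f+g*t[1];return (p+q)/2,np.linalg.norm(p-q)
def wheelfit(c,box):
    x0,y0,x1,y1=box;hsv=cv2.cvtColor(c["img"],cv2.COLOR_BGR2HSV)
    m=((hsv[...,1]<60)&(hsv[...,2]>130)).astype(np.uint8)
    k=np.zeros_like(m);k[y0:y1,x0:x1]=1;m=cv2.morphologyEx(m*k,cv2.MORPH_OPEN,np.ones((5,5)))
    ct=max(cv2.findContours(m,0,1)[0],key=cv2.contourArea);return cv2.convexHull(ct)[:,0]
def circ(P):
    s=np.linalg.lstsq(np.c_[2*P[:,:2],np.ones(len(P))],(P[:,:2]**2).sum(1),rcond=None)[0]
    return s[:2],np.sqrt(s[2]+s[0]**2+s[1]**2)
def darkpeg(c,box):
    x0,y0,x1,y1=box;m=(c["img"][y0:y1,x0:x1].max(2)<75).astype(np.uint8)
    ct=max(cv2.findContours(m,0,1)[0],key=cv2.contourArea)[:,0]+[x0,y0];return ct
E
python3 - <<'E'
from h import *
t=optics.capture("top");s=optics.capture("side")
for n,c,b in(("t",t,(325,150,432,280)),("s",s,(285,135,405,192))):
    h=wheelfit(c,b);P=np.array([onz(c,p,.057) for p in h]);print(n,circ(P),h.min(0),h.max(0))
pt=darkpeg(t,(345,160,366,185));ps=darkpeg(s,(296,157,315,180))
print("peg px",pt.min(0),pt.max(0),pt.mean(0),ps.min(0),ps.max(0))
top=pt[pt[:,1]<=pt[:,1].min()+8].mean(0)
x,y=(ps.min(0)+ps.max(0))/2
print("peg mid tri",tri(ray(t,(pt.min(0)+pt.max(0))/2),ray(s,(x,y))))
print("knob",tri(ray(t,(390,209)),ray(s,(346,154))))
for n,uv,z in(("plate top l",(431,161),.056),("pl",(443,152),.056),("pr",(457,168),.056),("plate front bottom",(437,178),.02),("tub",(364,115),.075),("box",(297,152),.07),("block",(295,254),.032),("knob",(367,309),.03),("cup",(443,303),.08),("scr blade",(484,224),.01),("scr end",(505,280),.015)):print(n,onz(t,uv,z).round(3))
E
python3 - <<'E'
import cv2
a=cv2.imread('pics/top0.png')[140:290,315:475]
b=cv2.imread('pics/side0.png')[120:215,280:410]
a=cv2.resize(a,(480,450),interpolation=2);b=cv2.resize(b,None,fx=2.4,fy=2.4)
import numpy as np
o=np.zeros((450,800,3),np.uint8);o[:,:480]=a;o[:b.shape[0],485:485+b.shape[1]]=b[:,:315]
cv2.imwrite('pics/c1.png',o)
E
```

```text
t (array([ 0.55239081, -0.10951141]), np.float64(0.11924176220029285)) [329 155] [431 273]
s (array([ 0.5501326 , -0.11960312]), np.float64(0.12303252376962803)) [300 138] [396 191]
peg px [350 172] [360 180] [354.18518519 176.66666667] [300 161] [308 176]
peg mid tri (array([ 0.62600344, -0.04178662,  0.07609764]), np.float64(0.006277955060541881))
knob (array([ 0.55350204, -0.10768109,  0.09298188]), np.float64(0.0017413468451207494))
plate top l [ 0.658 -0.198  0.056]
pl [ 0.677 -0.223  0.056]
pr [ 0.643 -0.25   0.056]
plate front bottom [ 0.63  -0.217  0.02 ]
tub [ 0.749 -0.063  0.075]
box [0.674 0.072 0.07 ]
block [0.473 0.077 0.032]
knob [ 0.365 -0.066  0.03 ]
cup [ 0.377 -0.204  0.08 ]
scr blade [ 0.535 -0.313  0.01 ]
scr end [ 0.42  -0.347  0.015]
```

View pics/c1.png

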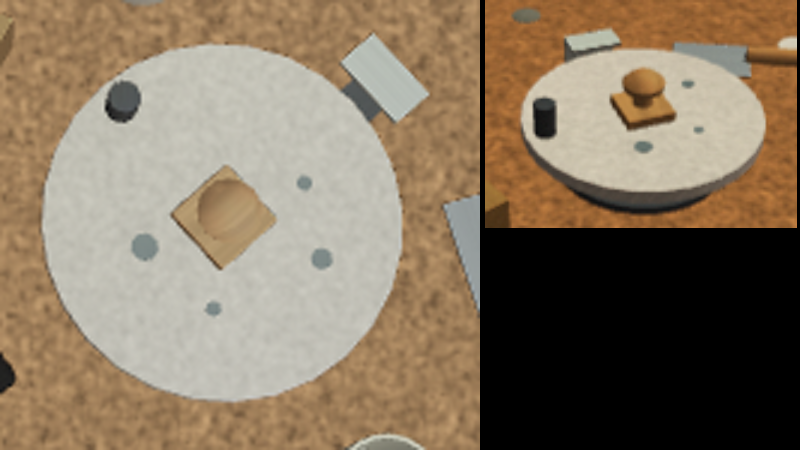

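The crop gives the plate's top corners as (428,163), (439,151), (458,171) and (447,180) in full top pixels. The wheel spans columns 329 to 449 and rows 155 to 274.

```bash
python3 - <<'E'
from h import *
t=optics.capture("top")
h=wheelfit(t,(325,150,455,280));P=np.array([onz(t,p,.057) for p in h])
C,Rr=circ(P)
for _ in range(5):
    k=abs(np.linalg.norm(P[:,:2]-C,axis=1)-Rr)<.003;C,Rr=circ(P[k])
print(C,Rr,k.sum(),len(k))
q=np.array([onz(t,p,.056)[:2] for p in((428.3,163.3),(439.3,151.3),(457.7,171.3),(447.3,180.3))])
print(q.round(3),np.linalg.norm(q-C,axis=1))
m=q.mean(0)-C;yaw=np.arctan2(m[1],m[0]);print("yaw",np.degrees(yaw),np.linalg.norm(m))
e=q[0]-q[3];print("edge dir -90",np.degrees(np.arctan2(e[1],e[0]))-90,np.linalg.norm(e))
foot=onz(t,(354.5,178),.057)[:2];tp=onz(t,(356.5,172),.092)[:2]
for p in(foot,tp):
    d=p-C;print("peg",p,np.linalg.norm(d),np.degrees(np.arctan2(d[1],d[0])))
print("index",C+.1*m/np.linalg.norm(m))
E
```

```text
[ 0.55243976 -0.1095317 ] 0.11928852888239945 49 49
[[ 0.653 -0.193]
 [ 0.678 -0.216]
 [ 0.636 -0.251]
 [ 0.618 -0.229]] [0.13049084 0.16456703 0.1646325  0.13654288]
yaw -50.17435996927201 0.1467075266074669
edge dir -90 -43.703506125524214 0.05090311102519691
peg [ 0.62300853 -0.04293857] 0.097028842064969 43.339748636666194
peg [ 0.62736564 -0.0445133 ] 0.09920322128974936 40.95045020317176
index [ 0.61648511 -0.1863314 ]
```

```bash
python3 -m crank '[{"xyz":[4,3.2,0],"delta_rot":[0,0,5],"claw":1},{"xyz":[21.2,17,0],"delta_rot":[0,0,9.6],"claw":1},{"xyz":[21.2,17,0],"delta_rot":[0,0,9.6],"claw":1},{"xyz":[21.2,17,0],"delta_rot":[0,0,9.6],"claw":1},{"xyz":[21.2,17,0],"delta_rot":[0,0,9.6],"claw":1},{"xyz":[21.2,17,0],"delta_rot":[0,0,9.6],"claw":1},{"xyz":[21.2,17,0],"delta_rot":[0,0,9.6],"claw":1},{"xyz":[21.2,17,0],"delta_rot":[0,0,9.6],"claw":1},{"xyz":[21.2,17,0],"delta_rot":[0,0,9.6],"claw":1},{"xyz":[21.2,17,0],"delta_rot":[0,0,9.6],"claw":1},{"xyz":[21.2,17,0],"delta_rot":[0,0,9.6],"claw":1},{"xyz":[21.2,17,0],"delta_rot":[0,0,9.6],"claw":1},{"xyz":[21.2,17,0],"delta_rot":[0,0,9.6],"claw":1},{"xyz":[21.2,17,0],"delta_rot":[0,0,9.6],"claw":1},{"xyz":[21.2,17,0],"delta_rot":[0,0,9.6],"claw":1},{"xyz":[21.2,17,0],"delta_rot":[0,0,9.6],"claw":1},{"xyz":[21.2,17,0],"delta_rot":[0,0,9.6],"claw":1},{"xyz":[21.2,17,0],"delta_rot":[0,0,9.6],"claw":1}]'
python3 - <<'E'
from h import *
s=r.get_state();print(s["time_s"],s["tcp_pos"],s["eef_rot"],s["contact_force"])
a=np.hstack([optics.capture(n)["img"][60:360:,160:560] for n in("top","side")])
cv2.imwrite("pics/a2.png",a)
c=optics.capture("wrist");print(c["hand_eye"],c["fovy"])
E
```

```text
time_s: 2.5
tcp_pos: [0.6546, -0.0549, 0.227]
eef_rot: [-180.0, -0.0, -28.9]
contact_force: [-0.1, -0.3, 1.0]
gripper_width: 0.0006
gripper_force: 0.0
2.5 [ 0.65458608 -0.05488041  0.22702398] [-1.79974659e+02 -2.91939083e-02 -2.89353012e+01] [-0.10247006 -0.34544228  0.98605621]
[[ 9.78013001e-05  9.67255137e-01  2.53806009e-01  6.87557838e-02]
 [ 9.99999865e-01  3.47781927e-05 -5.17878490e-04 -5.38548588e-04]
 [-5.09747544e-04  2.53806025e-01 -9.67255003e-01 -1.58141315e-01]
 [ 0.00000000e+00  0.00000000e+00  0.00000000e+00  1.00000000e+00]] 63.43631380317441
```

View pics/a2.png

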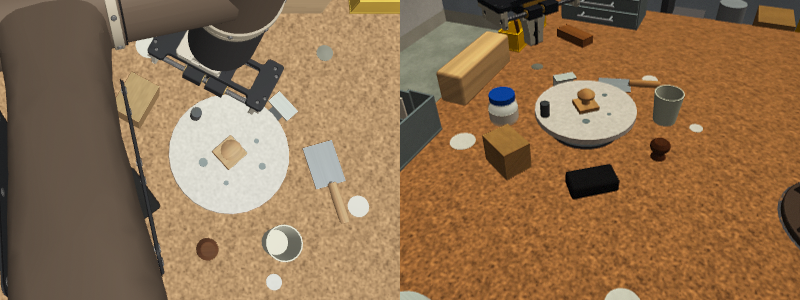

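The top crop shows the shut gripper beyond the peg, clear of the wheel. The side crop shows the peg at its original place, with nothing disturbed. Next I descend beside the peg.

```bash
python3 -m crank '[{"xyz":[0,0,1.7],"delta_rot":[0,0,0],"claw":1},{"xyz":[0,0,3.4],"delta_rot":[0,0,0],"claw":1},{"xyz":[0,0,4.6],"delta_rot":[0,0,0],"claw":1},{"xyz":[0,0,5.1],"delta_rot":[0,0,0],"claw":1},{"xyz":[0,0,5.1],"delta_rot":[0,0,0],"claw":1}]'
python3 - <<'E'
from h import *
a=optics.capture("side")["img"][110:230,250:430]
b=optics.capture("wrist")["img"]
o=np.zeros((400,800,3),np.uint8);o[:240,:360]=cv2.resize(a,None,fx=2,fy=2);o[:275,360:]=cv2.resize(b,(440,275))
cv2.imwrite("pics/a3.png",o)
E
```

```text
time_s: 3.28
tcp_pos: [0.6546, -0.0559, 0.0732]
eef_rot: [179.9, 0.0, -29.0]
contact_force: [-0.0, -0.6, 1.7]
gripper_width: 0.0007
gripper_force: 0.0
```

View pics/a3.png

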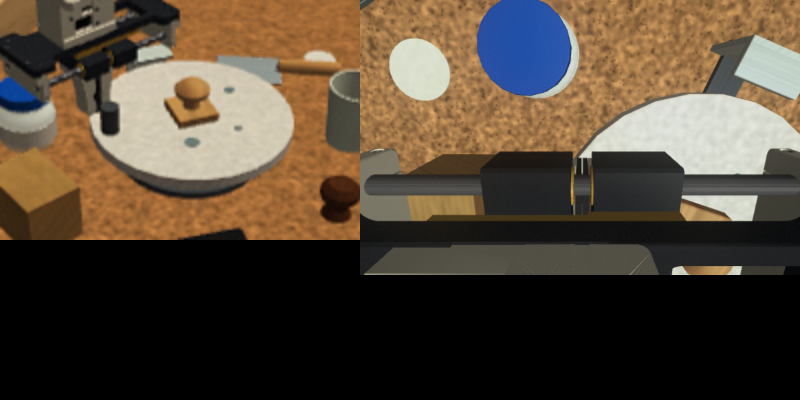

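The side crop shows the shut fingertips beside the peg on its clockwise side, above the wheel top. The wrist view shows the tub and plate clear. Next comes the flick.

```bash
python3 -m crank '[{"xyz":[-0.4,0,0],"delta_rot":[0,0,0],"claw":1},{"xyz":[-1.1,0,0],"delta_rot":[0,0,0],"claw":1},{"xyz":[-2.0,0,0],"delta_rot":[0,0,0],"claw":1},{"xyz":[-2.95,0,0],"delta_rot":[0,0,0],"claw":1},{"xyz":[-2.95,0,0],"delta_rot":[0,0,0],"claw":1},{"xyz":[-2.5,0.2,-1.4],"delta_rot":[0,0,0],"claw":1},{"xyz":[-1.1,0.6,-1.4],"delta_rot":[0,0,0],"claw":1},{"xyz":[-1.1,0.6,-1.2],"delta_rot":[0,0,0],"claw":1}]'
cat >> h.py <<'E'
C=np.array([.5524,-.1095]);YAW=np.radians(-50.2)
ang=np.linspace(-np.pi,np.pi,720,endpoint=False)
def proj(c,P):
    f=200/np.tan(np.radians(c["fovy"]/2));q=R.from_euler("xyz",c["rotation"],degrees=True).inv().apply(P-np.array(c["eye"]))
    return np.c_[c["cx"]+f*q[:,0]/-q[:,2],c["cy"]-f*q[:,1]/-q[:,2]]
def pegangle(c,name):
    "dark samples on a ring at peg mid height; returns wheel angle mod 2pi, number"
    P=np.c_[C[0]+.1*np.cos(ang),C[1]+.1*np.sin(ang),np.full(720,.075)]
    uv=np.rint(proj(c,P)).astype(int);v=c["img"][uv[:,1].clip(0,399),uv[:,0].clip(0,639)].max(1)
    dk=v<75;runs=[];n,l=cv2.connectedComponents(np.r_[dk,dk][:,None].astype(np.uint8),connectivity=8)
    for i in range(1,n):
        k=np.where(l[:,0]==i)[0];runs.append((len(k)/2,round(float(np.degrees((np.mean(ang[0]+k*np.pi/360)-YAW)%(2*np.pi))),1)))
    return sorted(set(x for x in runs if x[0]>3))
E
python3 - <<'E'
from h import *
for i in range(3):
    for n in("top","side"):
        t=r.get_state()["time_s"];c=optics.capture(n);print(round(t,3),n,pegangle(c,n))
        if i==2:cv2.imwrite(f"pics/{n}4.png",c["img"])
E
python3 -c "
import cv2,numpy as np
cv2.imwrite('pics/a4.png',np.hstack([cv2.imread('pics/%s4.png'%n)[60:360,160:560] for n in('top','side')]))"
```

```text
time_s: 4.38
tcp_pos: [0.6196, -0.0568, 0.1112]
eef_rot: [-179.9, -0.2, -29.1]
contact_force: [-1.0, 0.7, -1.1]
gripper_width: 0.0007
gripper_force: 0.0
4.375 top [(12.5, 95.2), (20.0, 13.9), (20.0, 14.0), (56.5, 58.7)]
4.425 side [(3.5, 1.7), (8.5, 31.7), (9.0, 11.9), (9.0, 12.0), (14.0, 50.9), (14.0, 51.0), (23.0, 211.9)]
4.475 top [(7.0, 7.4), (7.0, 7.5), (9.0, 17.4), (12.0, 97.0), (13.5, 43.2), (37.0, 69.9), (37.0, 70.0)]
4.525 side [(3.5, 1.7), (6.5, 30.7), (9.0, 11.9), (9.0, 12.0), (11.5, 235.7), (14.0, 50.9), (14.0, 51.0), (22.0, 218.9), (33.5, 224.7)]
4.575 top [(7.0, 7.4), (7.0, 7.5), (9.0, 17.4), (12.0, 97.4), (13.5, 43.2), (37.5, 70.2)]
4.625 side [(3.5, 1.7), (6.5, 30.7), (9.0, 11.9), (9.0, 12.0), (12.0, 224.0), (14.0, 50.9), (14.0, 51.0), (25.5, 242.7), (37.5, 236.7)]
```

View pics/a4.png

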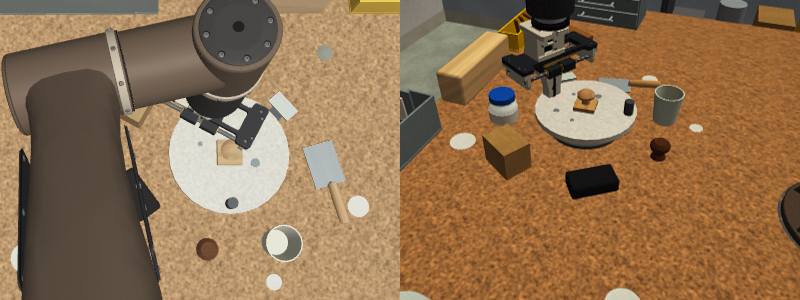

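The top crop shows the peg at (232,203), that is (392,263) in the full picture, running counter-clockwise at a wheel angle of about 235°. The fingers are lifted clear of the wheel. Next I track its speed.

```bash
cat >> h.py <<'E'
def peg(c,thr):
    w=np.radians(np.arange(75,375,.5))
    best=None
    P=np.c_[C[0]+.1*np.cos(w+YAW),C[1]+.1*np.sin(w+YAW),np.full(len(w),.08)]
    uv=np.rint(proj(c,P)).astype(int);dk=c["img"][uv[:,1],uv[:,0]].max(1)<thr
    n,l=cv2.connectedComponents(dk[:,None].astype(np.uint8))
    return [(int((l[:,0]==i).sum()/2),round(float(np.degrees(w[l[:,0]==i].mean())),1)) for i in range(1,n) if 5<(l[:,0]==i).sum()/2<25]
E
python3 - <<'E'
from h import *
for i in range(16):
    for n,th in(("top",105),("side",60)):
        t=r.get_state()["time_s"];c=optics.capture(n);print(round(t,3),n,peg(c,th))
E
```

```text
4.675 top [(15, 82.5), (12, 98.0), (7, 368.3)]
4.725 side []
4.775 top [(15, 82.5), (12, 98.0), (7, 368.3)]
4.825 side [(23, 254.0)]
4.875 top [(15, 82.5), (12, 98.0), (7, 368.3)]
4.925 side [(22, 273.7)]
4.975 top [(15, 82.5), (12, 98.0), (6, 367.8)]
5.025 side [(15, 285.8)]
5.075 top [(15, 82.5), (12, 98.0), (7, 368.5)]
5.125 side [(16, 297.2)]
5.175 top [(15, 82.5), (12, 98.0), (7, 368.3)]
5.225 side [(14, 309.3)]
5.275 top [(15, 82.5), (12, 98.0), (7, 368.3)]
5.325 side [(12, 320.8)]
5.375 top [(15, 82.5), (12, 98.0), (7, 368.3)]
5.425 side [(11, 332.5)]
5.475 top [(15, 82.5), (12, 98.0), (7, 368.3)]
5.525 side [(11, 344.0)]
5.575 top [(15, 82.5), (12, 98.0), (7, 368.3)]
5.625 side [(12, 355.8)]
5.675 top [(15, 82.5), (12, 98.0), (8, 367.5)]
5.725 side [(12, 366.5)]
5.775 top [(15, 82.5), (12, 98.0), (7, 368.3)]
5.825 side []
5.875 top [(15, 82.5), (12, 98.0), (7, 368.3)]
5.925 side []
5.975 top [(15, 82.5), (12, 98.0), (7, 368.3)]
6.025 side []
6.075 top [(15, 82.5), (12, 98.0), (7, 368.3)]
6.125 side []
6.175 top [(15, 82.5), (12, 98.0), (7, 368.3)]
6.225 side [(9, 79.2)]
```

```bash
python3 -m crank '[{"xyz":[0,0,0],"delta_rot":[0,0,0],"claw":1},{"xyz":[0,0,0],"delta_rot":[0,0,0],"claw":1},{"xyz":[0,0,0],"delta_rot":[0,0,0],"claw":1},{"xyz":[0,0,0],"delta_rot":[0,0,0],"claw":1},{"xyz":[0,0,0],"delta_rot":[0,0,0],"claw":1},{"xyz":[0,0,0],"delta_rot":[0,0,0],"claw":1},{"xyz":[0,0,0],"delta_rot":[0,0,0],"claw":1},{"xyz":[0,0,0],"delta_rot":[0,0,0],"claw":1},{"xyz":[0,0,0],"delta_rot":[0,0,0],"claw":1},{"xyz":[0,0,0],"delta_rot":[0,0,0],"claw":1},{"xyz":[0,0,0],"delta_rot":[0,0,0],"claw":1},{"xyz":[0,0,0],"delta_rot":[0,0,0],"claw":1},{"xyz":[0,0,0],"delta_rot":[0,0,0],"claw":1},{"xyz":[0,0,0],"delta_rot":[0,0,0],"claw":1},{"xyz":[0,0,0],"delta_rot":[0,0,0],"claw":1},{"xyz":[0,0,0],"delta_rot":[0,0,0],"claw":1},{"xyz":[0,0,0],"delta_rot":[0,0,0],"claw":1}]'|head -3
python3 - <<'E'
from h import *
for i in range(14):
    t=r.get_state()["time_s"];c=optics.capture("side");p=peg(c,60);print(round(t,3),p)
    q=[x[1] for x in p if x[0]<17]
    if q and 335<q[0]<362:
        cv2.imwrite("pics/side5.png",c["img"]);t=r.get_state()["time_s"];c=optics.capture("top");cv2.imwrite("pics/top5.png",c["img"]);print("top",t);break
E
```

```text
time_s: 8.4
tcp_pos: [0.6171, -0.0555, 0.1096]
eef_rot: [-180.0, -0.0, -29.0]
8.4 [(20, 272.8)]
8.45 [(20, 277.0)]
8.5 [(18, 282.0)]
8.55 [(17, 286.8)]
8.6 [(16, 290.8)]
8.65 [(15, 294.7)]
8.7 [(14, 298.3)]
8.75 [(13, 303.5)]
8.8 [(14, 307.5)]
8.85 [(12, 311.5)]
8.9 [(12, 316.2)]
8.95 [(12, 320.8)]
9.0 [(10, 324.5)]
9.05 [(12, 328.2)]
```

```bash
python3 - <<'E'
from h import *
L=[]
for i in range(5):
    t=r.get_state()["time_s"];n=("top","side")[i%2];c=optics.capture(n);L.append(c["img"]);print(round(t,3),n,peg(c,60) if n=="side" else c["img"][150:200,400:450].max(2).min())
cv2.imwrite("pics/a6.png",np.hstack([cv2.resize(L[2][130:290,310:470],None,fx=2.5,fy=2.5,interpolation=2),cv2.resize(L[3][120:220,290:390+20],None,fx=3.3,fy=4)]))
E
```

```text
9.1 top 27
9.15 side [(11, 337.0)]
9.2 top 26
9.25 side [(11, 345.5)]
9.3 top 26
```

View pics/a6.png

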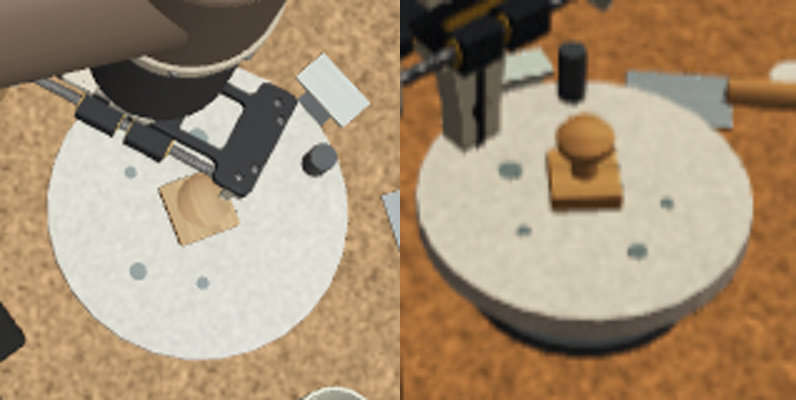

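The left crop (top camera, t=9.2) shows the peg top at (440,191) and its foot near (436,196), just short of the plate. I'll compare that with the side estimate.

```bash
python3 - <<'E'
from h import *
c={"fovy":42.2162,"cx":320.4878,"cy":198.5652,"eye":[.404,.0293,1.0738],"rotation":[9.8918,-.1792,-90.2034]}
for uv,z in(((439.6,191.2),.092),((436.3,196.2),.060)):
    p=onz(c,uv,z)[:2]-C;print(p,np.linalg.norm(p),(np.degrees(np.arctan2(p[1],p[0])-YAW))%360)
E
```

```text
[ 0.03653286 -0.09479511] 0.10159115339867614 341.27604517548224
[ 0.0324593  -0.09540316] 0.10077385326669427 338.9899972679869
```

```bash
python3 -m crank '[{"xyz":[0,0,0],"delta_rot":[0,0,0],"claw":1},{"xyz":[0,0,0],"delta_rot":[0,0,0],"claw":1},{"xyz":[0,0,0],"delta_rot":[0,0,0],"claw":1},{"xyz":[0,0,0],"delta_rot":[0,0,0],"claw":1},{"xyz":[0,0,0],"delta_rot":[0,0,0],"claw":1},{"xyz":[0,0,0],"delta_rot":[0,0,0],"claw":1},{"xyz":[0,0,0],"delta_rot":[0,0,0],"claw":1},{"xyz":[0,0,0],"delta_rot":[0,0,0],"claw":1},{"xyz":[0,0,0],"delta_rot":[0,0,0],"claw":1},{"xyz":[0,0,0],"delta_rot":[0,0,0],"claw":1},{"xyz":[0,0,0],"delta_rot":[0,0,0],"claw":1},{"xyz":[0,0,0],"delta_rot":[0,0,0],"claw":1},{"xyz":[0,0,0],"delta_rot":[0,0,0],"claw":1},{"xyz":[0,0,0],"delta_rot":[0,0,0],"claw":1},{"xyz":[0,0,0],"delta_rot":[0,0,0],"claw":1},{"xyz":[0,0,0],"delta_rot":[0,0,0],"claw":1},{"xyz":[0,0,0],"delta_rot":[0,0,0],"claw":1},{"xyz":[0,0,0],"delta_rot":[0,0,0],"claw":1},{"xyz":[0,0,0],"delta_rot":[0,0,0],"claw":1},{"xyz":[0,0,0],"delta_rot":[0,0,0],"claw":1}]'|head -3
python3 - <<'E'
from h import *
for i in range(3):
    t=r.get_state()["time_s"];c=optics.capture("side");print(round(t,3),[(a,b) for a,b in peg(c,60)])
E
```

```text
time_s: 11.85
tcp_pos: [0.6171, -0.0555, 0.1096]
eef_rot: [180.0, -0.0, -29.0]
11.85 [(11, 173.5)]
11.9 [(13, 176.8)]
11.95 [(12, 180.2)]
```

```bash
python3 -m crank '[{"xyz":[0,0,1.4],"delta_rot":[0,0,0],"claw":1}]'|head -3
python3 -m crank '[{"xyz":[0,0,0],"delta_rot":[0,0,0],"claw":1},{"xyz":[0,0,0],"delta_rot":[0,0,0],"claw":1},{"xyz":[0,0,0],"delta_rot":[0,0,0],"claw":1},{"xyz":[0,0,0],"delta_rot":[0,0,0],"claw":1},{"xyz":[0,0,0],"delta_rot":[0,0,0],"claw":1},{"xyz":[0,0,0],"delta_rot":[0,0,0],"claw":1},{"xyz":[0,0,0],"delta_rot":[0,0,0],"claw":1},{"xyz":[0,0,0],"delta_rot":[0,0,0],"claw":1}]'
python3 - <<'E'
from h import *
for i in range(8):
    t=r.get_state()["time_s"];c=optics.capture("side");print(round(t,3),[(a,b) for a,b in peg(c,60)])
E
```

```text
time_s: 12.12
tcp_pos: [0.6201, -0.0552, 0.0704]
eef_rot: [-179.8, -0.3, -29.0]
time_s: 13.12
tcp_pos: [0.6171, -0.0555, 0.0675]
eef_rot: [180.0, 0.0, -29.0]
contact_force: [-0.0, -0.4, -0.5]
gripper_width: 0.0
gripper_force: 0.0
13.125 [(17, 366.2)]
13.175 [(17, 366.2)]
13.225 [(17, 366.2)]
13.275 [(17, 366.2)]
13.325 [(20, 260.5), (17, 366.2)]
13.375 [(20, 263.8), (17, 366.2)]
13.425 [(24, 269.8), (17, 366.2)]
13.475 [(20, 272.8), (17, 366.2)]
```

```bash
python3 -m crank '[{"xyz":[0,0,0],"delta_rot":[0,0,0],"claw":1},{"xyz":[0,0,0],"delta_rot":[0,0,0],"claw":1},{"xyz":[0,0,0],"delta_rot":[0,0,0],"claw":1},{"xyz":[0,0,0],"delta_rot":[0,0,0],"claw":1},{"xyz":[0,0,0],"delta_rot":[0,0,0],"claw":1},{"xyz":[0,0,0],"delta_rot":[0,0,0],"claw":1},{"xyz":[0,0,0],"delta_rot":[0,0,0],"claw":1}]'|head -1
python3 - <<'E'
from h import *
for i in range(3):
    t=r.get_state()["time_s"];c=optics.capture("side");print(round(t,3),[(a,b) for a,b in peg(c,60)])
E
```

```text
time_s: 14.4
14.4 [(12, 323.8), (17, 366.2)]
14.45 [(10, 324.5), (17, 366.2)]
14.5 [(7, 326.0), (17, 366.2)]
```

```bash
python3 -m crank '[{"xyz":[0,0,0],"delta_rot":[0,0,0],"claw":1},{"xyz":[0,0,0],"delta_rot":[0,0,0],"claw":1},{"xyz":[0,0,0],"delta_rot":[0,0,0],"claw":1},{"xyz":[0,0,0.45],"delta_rot":[0,0,0],"claw":1},{"xyz":[0,0,0.45],"delta_rot":[0,0,0],"claw":1},{"xyz":[0,0,0.45],"delta_rot":[0,0,0],"claw":1},{"xyz":[0,0,0.45],"delta_rot":[0,0,0],"claw":1}]'
python3 - <<'E'
from h import *
c=optics.capture("top");d=optics.capture("side")
cv2.imwrite("pics/a7.png",np.hstack([cv2.resize(c["img"][130:290,310:470],None,fx=2.5,fy=2.5,interpolation=2),cv2.resize(d["img"][120:220,290:390+20],None,fx=3.3,fy=4)]))
e=optics.capture("top");print(np.abs(e["img"][150:280,330:450].astype(int)-c["img"][150:280,330:450]).max(2).mean(),r.get_state()["time_s"])
E
```

```text
time_s: 15.42
tcp_pos: [0.6177, -0.0554, 0.0544]
eef_rot: [-180.0, -0.1, -29.0]
contact_force: [0.6, 0.7, 4.3]
gripper_width: 0.0005
gripper_force: 2.3
0.8391666666666666 15.575
```

View pics/a7.png

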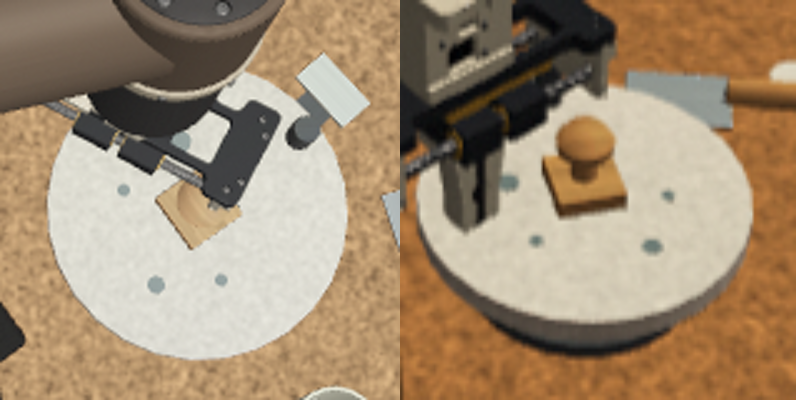

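The top crop shows the peg foot near (429,186) in full pixels, directly in front of the plate, with the fingertip pressing on the wheel about 90° further round. I'll check the peg's angle and that it has stopped.

```bash
python3 - <<'E'
from h import *
c={"fovy":42.2162,"cx":320.4878,"cy":198.5652,"eye":[.404,.0293,1.0738],"rotation":[9.8918,-.1792,-90.2034]}
I=.1*np.array([np.cos(YAW),np.sin(YAW)])
for uv,z in(((428.8,186),.057),((431.5,182),.09)):
    p=onz(c,uv,z)[:2]-C;print(p,np.linalg.norm(p),(np.degrees(np.arctan2(p[1],p[0])-YAW)),np.linalg.norm(p-I))
a=optics.capture("top")["img"];[optics.capture("side") for _ in range(4)];b=optics.capture("top")["img"]
d=np.abs(a.astype(int)-b).max(2)[150:280,330:450];print(d.mean(),d.max(),r.get_state()["contact_force"],r.get_state()["time_s"])
g=cv2.resize(b[145:215,395:465],None,fx=8,fy=8,interpolation=2);cv2.imwrite("pics/a8.png",g)
E
```

```text
[ 0.05378197 -0.08194137] 0.09801473014924099 -6.521228503631633 0.011435707161459576
[ 0.05511324 -0.08033021] 0.09741875038810008 -5.346620486763142 0.009562038807290441
0.8467948717948718 59 [2.02507947 3.26052463 4.08077324] 15.875
```

View pics/a8.png

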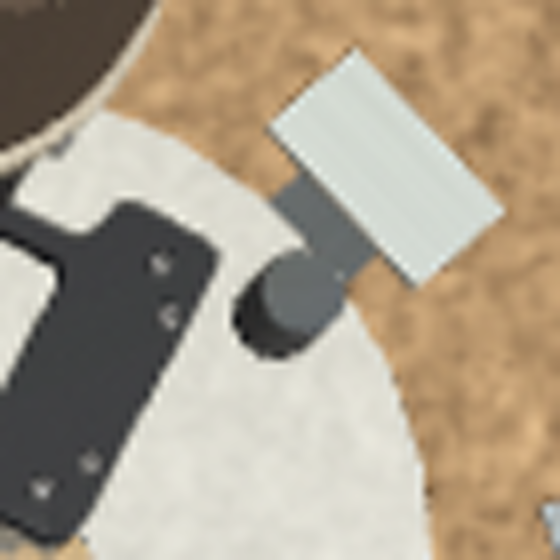

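The magnified crop shows the peg top at about (433,181), in front of the plate. I'll check for any slow creep.

```bash
python3 - <<'E'
from h import *
g=lambda:cv2.cvtColor(optics.capture("top")["img"][215:270,345:440],6).astype(np.float32)
t0=r.get_state();a=g();b0=g()
for _ in range(4):
    for _ in range(3): optics.capture("wrist")
    b=g();t=r.get_state();print(round(t["time_s"],2),cv2.phaseCorrelate(a,b),np.abs(a-b).max(),t["contact_force"].round(2) if hasattr(t["contact_force"],"round") else t["contact_force"])
print(np.abs(a-b0).max())
c=optics.capture("top")
p=onz(c,(432.9,181.25),.089)[:2]-C;print(p,np.degrees(np.arctan2(p[1],p[0])-YAW))
E
```

```text
16.18 ((-0.029251286099061247, -0.0032667330074076517), 1.0020951823227935) 34.0 [3.29 2.07 5.91]
16.38 ((-0.026225825293821003, 0.00919546769223345), 1.0004928869091803) 34.0 [2.58 2.72 5.42]
16.57 ((-0.03213106983228897, 0.003661512940325906), 1.0009869791774286) 35.0 [3.24 2.3  4.37]
16.77 ((-0.03414664791395694, 0.0002539171197142309), 1.0013635812120305) 35.0 [2.2  2.46 5.52]
32.0
[ 0.05682746 -0.08336484] -5.518847211942949
```

```bash
python3 - <<'E'
from h import *
def spots():
    im=optics.capture("top")["img"];s=im[215:270,345:440]
    m=((s[...,2].astype(int)<165)).astype(np.uint8);m[:20]=0
    n,l,st,ce=cv2.connectedComponentsWithStats(m)
    return im,[(int(x[4]),q.round(2).tolist()) for x,q in zip(st[1:],ce[1:]) if 8<x[4]<120]
A,sa=spots();print(sa)
for _ in range(2):
    for _ in range(6): optics.capture("wrist")
    B,sb=spots();print(r.get_state()["time_s"],sb,np.abs(A.astype(int)-B).max(2).max())
d=np.abs(A.astype(int)-B).max(2);print((d>15).sum(),np.argwhere(d>15)[:6])
E
```

```text
[(16, [53.0, 26.5]), (33, [27.06, 28.42])]
17.225 [(16, [53.0, 26.5]), (33, [27.06, 28.42])] 9
17.575 [(16, [53.0, 26.5]), (33, [27.06, 28.42])] 10
0 []
```

```bash
python3 - <<'E'
from h import *
c={"fovy":42.2162,"cx":320.4878,"cy":198.5652,"eye":[.404,.0293,1.0738],"rotation":[9.8918,-.1792,-90.2034]}
q=np.array([onz(c,p,.056)[:2] for p in((439.4,151),(458.1,171.25),(446.9,180.9),(428.5,161))])-C
print(np.linalg.norm(q,axis=1),np.degrees(np.arctan2(q[:,1],q[:,0])),np.degrees(np.arctan2(*q.mean(0)[::-1])))
for a,b in((0,1),(3,2)):
    e=q[a]-q[b];print(np.degrees(np.arctan2(e[1],e[0]))-90,np.linalg.norm(e))
E
```

```text
[0.16520466 0.16538979 0.13520748 0.13458576] [-40.15258756 -59.43904979 -61.59856014 -38.39347014] -49.90061168876103
-49.60698826905343 0.05537905556520987
-49.352961913106206 0.05426462082112262
```

```bash
python3 -c "
from plant import job
print(job.close_job())"
```

```text
the job is handed in; nothing more can be done
None
```

The wheel was flicked counter-clockwise at about 2 rad/s, ran untouched past the plate twice, and was braked on the third approach; it is at rest with the peg about 10 mm from the index point (limit 25 mm), held by the fingertip at about 5 N, and the job is handed in.

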